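# Open the spring-jaw fixture for the next workpiece

### The arm

A 7-joint arm with a two-finger parallel gripper is mounted at the origin on the work surface. World frame = base frame: x ahead of the robot, y to its left, z up, the work surface at z = 0. Lengths are in m, angles in rad, forces in N, time in s.
With the tool pointing down it reaches from about 0.425 to 0.875 m from the base axis. Payload 9.9 kg.
Tool frame: the origin (TCP) lies on the centre line of the jaws, within the pads' length; the fingertips stand 17 mm ahead of it and the grasp point (between the pads) lies 2 mm behind it (manip.finger_overhang is the distance from the TCP to the fingertips, in m); z points along the fingers, y is the line along which they close (so a half turn about z gives the same grasp; the last joint's range is limited). The gripper opens to 85 mm and grips with 20 to 120 N. Pads are 22 mm wide; open, the fingers measure 114 mm over their backs; the gripper's body (76 mm by 85 mm) begins 54 mm behind the grasp point. The pads swing forward as they close: fully open they stand 13 mm farther back than shut.
Start: joints at [-1.227, 0.576, 0.025, 1.437, -0.015, 1.129, -0.057], TCP at [0.28, 0.614, 0.248] pointing down, gripper open.
Joint ranges: [-2.76, 2.76], [-0.34, 2.15], [-1.52, 1.57], [0.19, 2.46], [-1.09, 4.23], [0.17, 1.99], [-2.82, 2.82]. Speed limits (rad/s): [2.22, 2.22, 3.01, 3.01, 3.14, 3.14, 3.14].

### API

Orientations are given as a unit quaternion [w, x, y, z].
In Python, from bench import manip gives the robot as it stands. The module is installed in compiled form; this text tells all that it offers.
- The arm moves only by the shell command python3 -m inch 'ROWS'. ROWS is JSON, a list of rows, each an object of numbers: "dx", "dy", "dz": the shift along the tool's x, y, z in mm; "roll": the turn about the tool's z in rad; "grip": the finger opening in mm, from 0 to 85.4. In form: [{"dx": .., "dy": .., "dz": .., "roll": .., "grip": ..}, ...]. A call has 1 to 12 rows; each row shifts and turns the commanded pose from where the row before left it, along the tool's axes as they then stand; what a row does not reach is not made up. A row lasts 1/8 s, in which the tool goes at most 62.5 mm and 10.7 degrees, less where a joint would pass 70% of its speed; a pose out of reach is approached as far as the arm can. A call is refused whole if a number of a shift passes 62.5 or a number of a turn 0.188, either way. A call with a gripper value outside its range is refused whole. The fingers move at their own pace and stop on an object; the grip force is fixed at half the most. Time passes only in rows, so rows that do not move let the fingers close. It gives the time, the measured TCP pose, the force, the opening and the grip force at its end, in the units of the state.
- manip.get_state(): the state, without advancing time (a new reading comes with each control period).
- manip.capture(name): name is "side" or "top" or "wrist"; returns a dict with "image" (400x640x3 uint8, red, green, blue), "range_z" (400x640 float32, m along the optical axis (not along the pixel's ray), 0 where there is no reading), "fx", "fy", "cx", "cy" (pixels), "R" (3x3) and "t" (3): a world point X has camera coordinates R X + t. Camera axes: x right, y down, z forward; pixel columns grow to the right and rows downward; lengths in m; the calibration is good to about 2 mm. A picture is of the moment at which its call begins.
- manip.close_job(): hands the job in; it is judged then, once.
The state is a dict: "time": time; "joint_pos": joint angles; "qd": joint speeds; "joint_torque": joint torques, N m; "ee_pos": TCP position; "eef_rot": TCP orientation; "wrist_force": force on the tool from outside, world axes, zero at the start; "torque": the same for the moment, N m; "gripper_width": finger opening in m; "gripper_force": force on a finger pad.
Only numpy, scipy, OpenCV 4.12 (cv2) and the standard library are available. Lean on these libraries where they do the work, as an engineer would, in place of code of your own. Each camera call takes 0.05 s, during which the arm holds its last target. There are 200 camera calls.

### The job

Open the spring-jaw fixture on the bench for its next workpiece: first raise the little hold-down lever on its head all the way up, and only then pull the sliding jaw out by its crossbar handle until the jaw's pointer lines up with the tongue of the index clip. A spring pulls the jaw shut, so keep holding the handle: finish while holding the jaw still at the mark, with the lever left up and the offcut, screwdriver and tape lying beside the fixture left where they are.

Things in the scene. Friction and masses are not known exactly. Their poses are not given: they have to be found in the camera images.
- fixture: spring-jaw fixture bolted down, base plate 290 x 170 x 12 mm (x -195 to 95 mm, y +-85 mm). Origin on the bench under the shut jaw faces; +x towards the head, -x the way the jaw is pulled out, z up. Guides 26 mm high; jaws 51 mm high (fixed x 0 to 36 mm, moving x -31 to -1 mm when shut); grey head 38 mm wide, 120 mm high at x 43 to 77 mm; graduated rail on the -y side, top at 24 mm.
- slide: the sliding jaw with its handle and pointer, 0.35 kg; its origin coincides with the fixture's origin and has its axes when the jaw is shut, and moves along the fixture's -x as it is pulled. Travel 0 to 85 mm; a spring always pulls it shut (3 N when shut, 60 N/m more, so 4.5 to 7 N at the mark). It starts shut.
- handle (a point): centre of the slide's handle: a black crossbar along the fixture's y, 80 mm long, 14 mm thick (x) and 14 mm high, on a central stem 12 mm (x) by 16 mm (y). 75 mm above the bench, at fixture x = -110 mm when shut; within 75 mm in x of it nothing stands above 31 mm but the clip (48 mm).
- pointer (a point): tip of the slide's pointer, a thin dark tongue 4 mm wide in x and 4 mm high that sticks out of the slide towards the fixture's -y side, 29 mm above the bench, at fixture x = -45 mm, y = -42 mm when shut.
- clip: index clip fixed on the graduated rail: black block 16 x 26 x 16 mm with a 4 mm wide tongue pointing to the slide (+y). Origin at the tongue's end on its centre line, 24 mm above the bench, 2 mm beyond the pointer in fixture y; axes as the fixture's. It lies 25 to 65 mm from the shut pointer along fixture -x; the jaw is at the mark when pointer and clip have the same fixture x.
- lever (a joint): hold-down lever's angle in rad: 0 fully down (15 degrees below level, pointing to the fixture's -x), growing as its ball end rises, stop at 1.2 (54 degrees above level). It starts down, at 0 to 0.2. Light friction (0.06 N m) keeps it wherever it is left.
- lever_pivot (a point): the lever's hinge, on the head at fixture x = 60 mm, y = 0, 105 mm above the bench; the hinge axis is the fixture's y.
- lever_ball (a point): centre of the black ball, 22 mm across, on the free end of the lever, 85 mm from the hinge; the arm is a 9 mm round bar with a 12 mm wide rubber foot under it 50 mm from the hinge. With the lever fully down the ball is 83 mm above the bench at fixture x = -22 mm, 32 mm above the jaws, free on both sides.
- offcut: loose plank offcut, 90 x 45 x 20 mm, light wood, lying near the fixture's +y side; origin at the centre of its underside
- driver: loose screwdriver, 170 mm long, lying near the fixture's -y side; origin near its middle
- tape: loose roll of tape lying flat, 90 mm across, 24 mm high; lying near the +y side of the fixture; origin under its centre
Things that resemble listed ones, but are neither listed nor needed, are in the scene too. What is meant by the tape is not green or yellow, and is the larger of those in its own colour.

How it is judged:
On the way, in this order (a step that is already met when the one before it is completed fails the run):
1. the lever is raised all the way, the jaw still shut (value of joint lever above 1.05 rad and x of pointer in the frame of fixture above -0.055 m), for 0.2 s.
2. the jaw is pulled out to the mark by the fingers (x of pointer in the frame of clip between -0.004 and 0.004 m and contact force between the fingers and slide above 1.5 N), for 0.2 s.
At the end, for the whole second after the job is handed in: The fingers press on the slide with more than 1.5 N and keep it still (under 10 mm/s), its pointer within 4 mm of the clip's tongue along the fixture's x, the lever above 1.05 rad, nothing but the robot keeping the jaw open (all of step 2 and value of joint lever above 1.05 rad and linear speed of slide below 0.01 m/s and contact force between slide and offcut below 0.3 N and contact force between slide and driver below 0.3 N and contact force between slide and tape below 0.3 N); the arm keeps its last pose, push and grip.
It fails at once if the jaw is pulled out more than 12 mm while the lever is not up (x of pointer in the frame of fixture below -0.057 m and value of joint lever below 0.95 rad).
It fails at once if the offcut, screwdriver or tape beside the fixture is shifted by more than 25 mm (distance of any of offcut, driver, tape from where it was at the start of the episode above 0.025 m).
It also fails if it takes over 43 s, if anything falls off the work surface, if the arm or the gripper's body presses on something with over 40 N, if the wrist force passes 120 N, or if a joint passes its speed limit or range.

## Working session

There is one attempt and no reset: what is moved stays moved. The work goes in short steps, Python scripts to look and compute and a shell command to move; the robot and the scene stay as the last step left them, time stands still between calls to the robot, and variables do not carry over. Pictures are saved under pics/ and viewed, at most 10 in all, crops included, and the job is handed in when it is done.

```bash
mkdir -p pics; python3 - <<'E'
from bench import manip
import cv2,numpy as np
s=manip.get_state();print({k:np.round(v,3).tolist() for k,v in s.items()})
for n in("top","side"):
    c=manip.capture(n);np.savez(f"{n}0.npz",**c)
    cv2.imwrite(f"pics/{n}0.png",c["image"][:,:,::-1]);print(n,c["fx"],c["cx"],c["cy"],np.round(c["R"],3).tolist(),np.round(c["t"],3))
E
```

```text
{'time': 0.0, 'joint_pos': [-1.227, 0.577, 0.025, 1.438, -0.015, 1.129, -0.056], 'qd': [0.002, 0.001, 0.001, 0.0, -0.0, -0.002, 0.0], 'joint_torque': [-0.0, -76.575, 2.251, -28.596, 0.015, 0.012, -0.0], 'ee_pos': [0.28, 0.614, 0.247], 'eef_rot': [-0.0, 0.212, 0.977, -0.001], 'wrist_force': [-0.039, -0.025, -0.47], 'torque': [0.0, -0.032, -0.002], 'gripper_force': 0.0, 'gripper_width': 0.085}
top 438.18675183451194 313.30770394221736 191.4256918262133 [[-0.017, -0.999, -0.036], [-0.992, 0.022, -0.127], [0.128, 0.034, -0.991]] [0.137 0.641 0.828]
side 476.6882221803991 311.1730603085786 192.28027297589747 [[0.837, -0.547, 0.016], [-0.315, -0.506, -0.803], [0.447, 0.667, -0.596]] [-0.465  0.333  0.706]
```

View pics/top0.png

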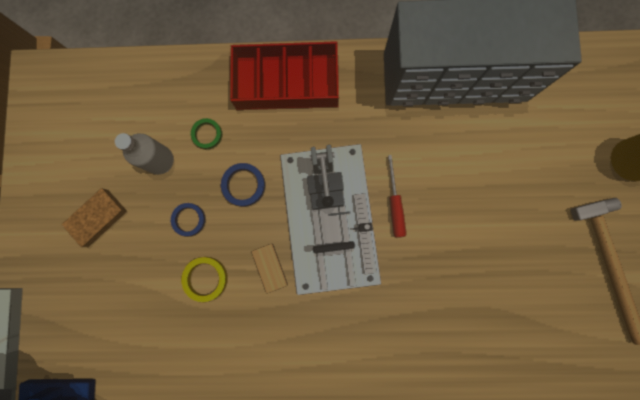

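View pics/side0.png

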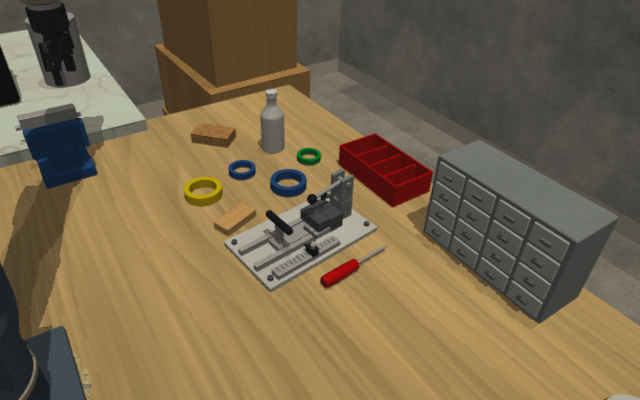

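Top view: plate corners are about (281,154), (361,146), (380,286) and (297,294). The head and lever are at the top (323,165), the ball at (327,202), the handle at (334,246), the clip at (365,227), the offcut at (269,268), the driver at (397,200) and the blue tape at (242,185). Side view agrees.

```bash
cat > h.py <<'E'
import numpy as np,cv2
def cloud(c):
    v,u=np.mgrid[:400,:640]; z=c["range_z"]
    P=np.stack([(u-c["cx"])/c["fx"]*z,(v-c["cy"])/c["fy"]*z,z],-1)
    return (P-c["t"])@c["R"]
def ray(c,uv,h):
    uv=np.atleast_2d(uv).astype(float)
    d=np.c_[(uv[:,0]-c["cx"])/c["fx"],(uv[:,1]-c["cy"])/c["fy"],np.ones(len(uv))]@c["R"]
    o=-c["R"].T@c["t"]
    return o+d*((h-o[2])/d[:,2])[:,None]
def proj(c,X):
    p=np.atleast_2d(X)@c["R"].T+c["t"]; return np.c_[p[:,0]/p[:,2]*c["fx"]+c["cx"],p[:,1]/p[:,2]*c["fy"]+c["cy"]]
E
python3 - <<'E'
from h import *
c=np.load("top0.npz");im=c["image"];hsv=cv2.cvtColor(im,cv2.COLOR_RGB2HSV)
m=((hsv[...,1]<50)&(hsv[...,2]>110)).astype(np.uint8)
m[:,:270]=0;m[:,390:]=0;m[:135]=0;m[305:]=0
m=cv2.morphologyEx(m,cv2.MORPH_OPEN,np.ones((3,3)))
k=max(cv2.findContours(m,0,1)[0],key=cv2.contourArea)[:,0]
W=ray(c,k,.012)[:,:2].astype(np.float32)*1000
r=cv2.minAreaRect(W);print("plate",r, k.min(0),k.max(0)); B=cv2.boxPoints(r)
e=[(B[(i+1)%4]-B[i]) for i in range(4)];l=[x for x in e if np.linalg.norm(x)>220 and x[0]>0][0];ax=l/np.linalg.norm(l)
O=np.array(r[0])+50*ax; print("O",O,"yaw",np.arctan2(ax[1],ax[0]))
ay=np.array([-ax[1],ax[0]])
def F(P):return np.stack([(P[...,:2]*1000-O)@ax,(P[...,:2]*1000-O)@ay,P[...,2]*1000],-1)
for n in("top","side"):
    c=np.load(n+"0.npz");Q=F(cloud(c));V=cv2.cvtColor(c["image"],cv2.COLOR_RGB2HSV)[...,2];x,y,z=np.moveaxis(Q,-1,0)
    dark=(V<70)
    for nm,mm in dict(handle=(abs(x+110)<40)&(abs(y)<60)&(z>60)&(z<95),clip=dark&(x<-50)&(x>-130)&(y<-35)&(y>-90)&(z>32)&(z<60),ball=dark&(abs(x+15)<35)&(abs(y)<30)&(z>70),head=(x>30)&(x<90)&(abs(y)<35)&(z>60)&(z<140)).items():
        p=Q[mm]; print(n,nm,len(p), *([np.round(np.median(p,0)),np.round(p.min(0)),np.round(p.max(0))] if len(p) else []))
c=np.load("top0.npz");cv2.imwrite("pics/crop0.png",cv2.resize(c["image"][140:300,270:415,::-1],None,fx=3.7,fy=3.7,interpolation=2))
E
```

```text
plate ((589.4163818359375, 126.05001831054688), (287.8493957519531, 103.59201049804688), 6.0867791175842285) [281 151] [347 293]
O [639.13450241 131.35175037] yaw 0.10623435
top handle 264 [-110.  -27.   81.] [-117.  -60.   75.] [-103.    6.   86.]
top clip 10 [-80. -88.  38.] [-84. -90.  32.] [-74. -87.  42.]
top ball 38 [-25. -27. 100.] [-34. -30.  85.] [  6. -22. 105.]
top head 244 [ 54. -22. 109.] [ 31. -35.  60.] [ 76. -10. 123.]
side handle 221 [-114.  -30.   80.] [-118.  -60.   60.] [-103.    6.   85.]
side clip 50 [-111.  -40.   47.] [-117.  -90.   32.] [-75. -35.  59.]
side ball 9 [-28. -28. 100.] [-32. -30.  94.] [-21. -26. 103.]
side head 264 [ 52. -22. 104.] [ 31. -35.  60.] [ 77. -13. 122.]
```

View pics/crop0.png

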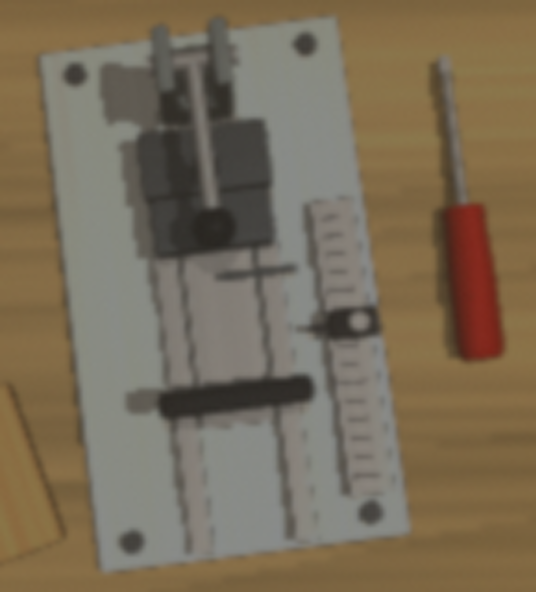

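The crop shows plate corners at (40,57), (337,17), (408,533) and (102,570), the ball at (213,228), the pointer tip near (297,267), the clip tongue tip near (303,329) and the crossbar from (160,405) to (312,388). My first mask cut off the plate's right side, so I'm refitting from the corners and the handle depth.

```bash
python3 - <<'E'
from h import *
c=np.load("top0.npz")
def cr(p):return np.array(p,float).reshape(-1,2)/3.7+[270-.36,140-.36]
C=ray(c,cr([(337,17),(40,57),(102,570),(408,533)]),.012)[:,:2]*1000
M=np.array([(95,-85),(95,85),(-195,85),(-195,-85)],float)
a,b=C-C.mean(0),M-M.mean(0)
th=np.angle(np.sum((a[:,0]+1j*a[:,1])*np.conj(b[:,0]+1j*b[:,1])))
R=np.array([[np.cos(th),-np.sin(th)],[np.sin(th),np.cos(th)]]);O=C.mean(0)-R@M.mean(0)
print("O",O,"yaw",th,"res",np.round((C-O)@R-M,1).tolist())
def F(P):return np.c_[(P[...,:2].reshape(-1,2)*1000-O)@R,P[...,2].ravel()*1000]
for n in("top","side"):
    d=np.load(n+"0.npz");Q=F(cloud(d));V=cv2.cvtColor(d["image"],cv2.COLOR_RGB2HSV)[...,2].ravel();x,y,z=Q.T
    for nm,mm in dict(handle=(abs(x+110)<25)&(abs(y)<60)&(z>72)&(z<95),clip=(V<70)&(x<-50)&(x>-130)&(y<-38)&(y>-80)&(z>32)&(z<60),ball=(V<70)&(abs(x+20)<25)&(abs(y)<30)&(z>75),head=(x>30)&(x<90)&(abs(y)<35)&(z>100)&(z<140)).items():
        p=Q[mm]; print(n,nm,len(p), *([np.round(np.median(p,0)),np.round(np.percentile(p,3,0)),np.round(np.percentile(p,97,0))] if len(p) else []))
for nm,p,h in(("pointer",(297,267),.031),("clip",(303,329),.026),("ball",(213,228),.09),("hand",(236,396),.082)):
    print(nm,F(ray(c,cr(p),h)))
np.savez("fix.npz",O=O,R=R,th=th)
E
```

```text
O [642.46551811  98.71860018] yaw 0.10656038773690113 res [[-1.4, 0.5], [-2.2, -0.6], [2.0, -1.7], [1.6, 1.7]]
top handle 312 [-110.   -0.   81.] [-116.  -37.   78.] [-103.   36.   84.]
top clip 53 [-79. -62.  39.] [-85. -79.  35.] [-72. -55.  42.]
top ball 104 [-25.   0. 101.] [-34. -10.  95.] [-16.   9. 105.]
top head 341 [ 56.   0. 117.] [ 35. -19. 103.] [ 74.  19. 122.]
side handle 242 [-113.   -5.   81.] [-117.  -39.   73.] [-104.   35.   84.]
side clip 72 [-83. -72.  38.] [-87. -80.  32.] [-72. -56.  42.]
side ball 98 [-26.  -3.  97.] [-33. -10.  83.] [  4.   6. 104.]
side head 304 [ 55.  -2. 111.] [ 35. -21. 101.] [ 75.  17. 121.]
pointer [[-44.71351147 -42.20445405  31.        ]]
clip [[-78.06033988 -41.18947377  26.        ]]
ball [[-24.10480192   0.61614182  90.        ]]
hand [[-1.09282373e+02 -7.46933449e-02  8.20000000e+01]]
```

Fits well: the fixture origin is at (642.5, 98.7) mm with yaw 0.1066. The clip is at fixture x ≈ -79, so the pull is about 34 mm. The ball is at (-24, 0, 94). I'll roll first and then compute the shifts.

```bash
cat > to.py <<'E'
# usage: to.py fx fy z(mm, fixture frame)  -> shift in tool axes
import sys,numpy as np
from bench import manip
from scipy.spatial.transform import Rotation as Ro
f=np.load("fix.npz");s=manip.get_state();q=s["eef_rot"];T=Ro.from_quat([q[1],q[2],q[3],q[0]]).as_matrix()
p=np.array(s["ee_pos"])*1000;fp=(p[:2]-f["O"])@f["R"]
print("t",round(s["time"],2),"fix",np.round(fp,1),round(p[2],1),"w",round(s["gripper_width"]*1000,1),"gf",round(s["gripper_force"],1),"F",np.round(s["wrist_force"],1),
 "tool y in fixture deg",round(np.degrees(np.arctan2(T[1,1],T[0,1])-f["th"]),2),"zaxis",np.round(T[:,2],3),"j",np.round(s["joint_pos"],2))
if len(sys.argv)>3:
    g=np.array(list(map(float,sys.argv[1:4])));w=np.r_[f["O"]+f["R"]@g[:2],g[2]]-p
    print("shift tool",np.round(w@T,1))
E
python3 -m inch '[{"roll":-0.178,"grip":60},{"roll":-0.178},{"roll":-0.178},{}]' && python3 to.py -24 0 200
```

```text
$[0]: bad value
```

```bash
python3 -m inch '[{"dx":0,"dy":0,"dz":0,"roll":-0.178,"grip":60},{"dx":0,"dy":0,"dz":0,"roll":-0.178,"grip":60},{"dx":0,"dy":0,"dz":0,"roll":-0.178,"grip":60},{"dx":0,"dy":0,"dz":0,"roll":0,"grip":60}]' && python3 to.py -24 0 200
```

```text
time: 0.6
ee_pos: [0.2801, 0.6139, 0.2478]
eef_rot: [-0.0, -0.052, 0.999, -0.0]
wrist_force: [0.3, 0.5, 0.2]
gripper_width: 0.06
gripper_force: 0.0
t 0.6 fix [-305.5  550.8] 247.8 w 60.0 gf 0.0 F [0.3 0.5 0.2] tool y in fixture deg 89.91 zaxis [-0.001 -0.001 -1.   ] j [-1.14  0.58 -0.12  1.43  0.07  1.14  0.4 ]
shift tool [-282.4 -550.3   48. ]
```

```bash
python3 -m inch '[{"dx":-23.5,"dy":-45.8,"dz":4,"roll":0,"grip":60},{"dx":-23.5,"dy":-45.8,"dz":4,"roll":0,"grip":60},{"dx":-23.5,"dy":-45.8,"dz":4,"roll":0,"grip":60},{"dx":-23.5,"dy":-45.8,"dz":4,"roll":0,"grip":60},{"dx":-23.5,"dy":-45.8,"dz":4,"roll":0,"grip":60},{"dx":-23.5,"dy":-45.8,"dz":4,"roll":0,"grip":60},{"dx":-23.5,"dy":-45.8,"dz":4,"roll":0,"grip":60},{"dx":-23.5,"dy":-45.8,"dz":4,"roll":0,"grip":60},{"dx":-23.5,"dy":-45.8,"dz":4,"roll":0,"grip":60},{"dx":-23.5,"dy":-45.8,"dz":4,"roll":0,"grip":60},{"dx":-23.5,"dy":-45.8,"dz":4,"roll":0,"grip":60},{"dx":0,"dy":0,"dz":0,"roll":0,"grip":60}]' && python3 to.py -24 0 200
python3 - <<'E'
from bench import manip
import cv2
c=manip.capture("wrist");cv2.imwrite("pics/w1.png",c["image"][:,:,::-1])
E
```

```text
time: 2.1
ee_pos: [0.5923, 0.1352, 0.2036]
eef_rot: [-0.0, -0.047, 0.999, -0.001]
wrist_force: [-0.8, 0.6, -0.4]
gripper_width: 0.0602
gripper_force: 0.0
t 2.1 fix [-46.   41.6] 203.6 w 60.2 gf 0.0 F [-0.8  0.6 -0.4] tool y in fixture deg 89.29 zaxis [ 0.    -0.003 -1.   ] j [-0.26  0.52 -0.07  1.68  0.04  0.95  1.32]
shift tool [-22.5 -41.3   3.7]
```

View pics/w1.png

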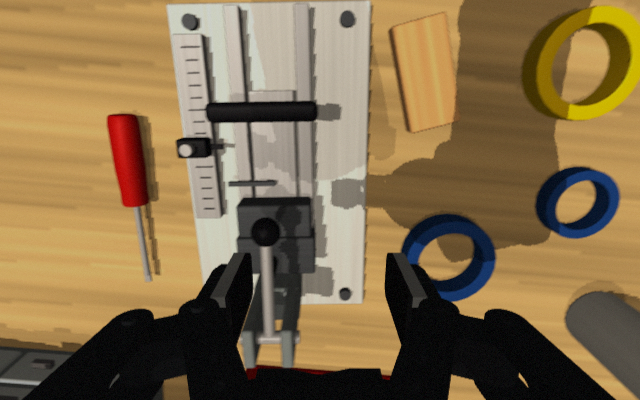

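Wrist view: the ball is at (265,232), between the jaws and to the left, with the crossbar at (262,111). I'm centring over the ball and lowering.

```bash
python3 -m inch '[{"dx":-11,"dy":-20.6,"dz":0,"roll":0,"grip":60},{"dx":-11.5,"dy":-20.7,"dz":0,"roll":0,"grip":60},{"dx":0,"dy":0,"dz":20,"roll":0,"grip":60},{"dx":0,"dy":0,"dz":20,"roll":0,"grip":60},{"dx":0,"dy":0,"dz":10,"roll":0,"grip":60},{"dx":0,"dy":0,"dz":0,"roll":0,"grip":60}]' && python3 to.py -24 0 94
python3 - <<'E'
from h import *
from bench import manip
f=np.load("fix.npz")
c=manip.capture("wrist");cv2.imwrite("pics/w2.png",c["image"][:,:,::-1])
Q=cloud(c).reshape(-1,3)*1000;xy=(Q[:,:2]-f["O"])@f["R"];V=c["image"].max(-1).ravel()
m=(V<60)&(abs(xy[:,0]+24)<22)&(abs(xy[:,1])<16)&(Q[:,2]>75)&(Q[:,2]<115)
A=np.c_[xy,Q[:,2]][m];print(len(A),np.median(A,0),np.percentile(A,3,0),np.percentile(A,97,0))
# sphere fit
from scipy.optimize import least_squares
print(least_squares(lambda p:np.linalg.norm(A-p,axis=1)-11,A.mean(0)-[0,0,5],loss="soft_l1").x)
E
```

```text
time: 2.9
ee_pos: [0.617, 0.1021, 0.1538]
eef_rot: [-0.001, -0.053, 0.999, -0.0]
wrist_force: [0.2, 0.5, 0.1]
gripper_width: 0.0601
gripper_force: 0.0
t 2.9 fix [-25.    6.1] 153.8 w 60.1 gf 0.0 F [0.2 0.5 0.1] tool y in fixture deg 89.96 zaxis [-0.001 -0.    -1.   ] j [-0.2   0.59 -0.07  1.69  0.05  0.86  1.39]
shift tool [-1.1 -6.1 59.8]
1114 [-26.23912733   0.41241349 102.01161673] [-33.44799042  -8.8192046   94.55130361] [-15.74467088   9.42790778 105.38103882]
[-22.99413798   0.2096775   94.33373577]
```

View pics/w2.png

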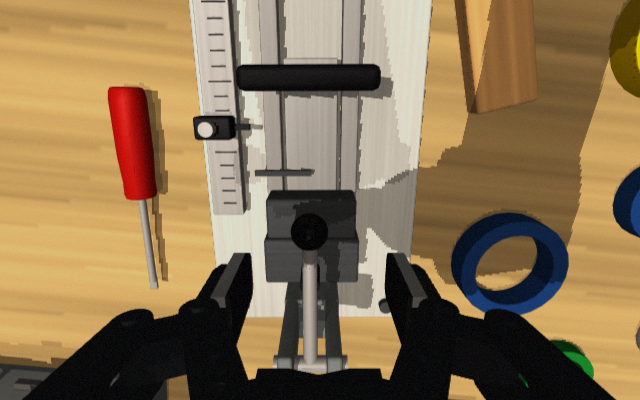

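The ball is confirmed at (-23.5, 0.2, 94.3), centred at pixel (309,231). I'm lowering and gripping.

```bash
python3 -m inch '[{"dx":-1,"dy":-3,"dz":10,"roll":0,"grip":60},{"dx":-0.5,"dy":-3,"dz":15,"roll":0,"grip":60},{"dx":0,"dy":0,"dz":15,"roll":0,"grip":60},{"dx":0,"dy":0,"dz":12,"roll":0,"grip":60},{"dx":0,"dy":0,"dz":8,"roll":0,"grip":60},{"dx":0,"dy":0,"dz":0,"roll":0,"grip":60}]' && python3 to.py -23.5 0.2 93
python3 -m inch '[{"dx":0,"dy":0,"dz":0,"roll":0,"grip":35},{"dx":0,"dy":0,"dz":0,"roll":0,"grip":15},{"dx":0,"dy":0,"dz":0,"roll":0,"grip":15},{"dx":0,"dy":0,"dz":0,"roll":0,"grip":15},{"dx":0,"dy":0,"dz":0,"roll":0,"grip":15},{"dx":0,"dy":0,"dz":0,"roll":0,"grip":15}]' && python3 to.py -23.5 0.2 93
python3 -c "
import numpy as np
p=np.array([-.128+.1703*i for i in range(7)]);p=np.linspace(-.128,.9,11)
print(np.round(np.diff(np.c_[60-85*np.cos(p),105+85*np.sin(p)],axis=0),1).tolist())"
```

```text
time: 3.7
ee_pos: [0.619, 0.0962, 0.0936]
eef_rot: [-0.001, -0.053, 0.999, -0.0]
wrist_force: [0.8, -0.4, 0.9]
gripper_width: 0.0599
gripper_force: 0.0
t 3.7 fix [-23.6  -0. ] 93.6 w 59.9 gf 0.0 F [ 0.8 -0.4  0.9] tool y in fixture deg 89.99 zaxis [-0.001 -0.    -1.   ] j [-0.19  0.67 -0.06  1.74  0.06  0.74  1.39]
shift tool [-0.1  0.2  0.6]
time: 4.45
ee_pos: [0.6197, 0.0967, 0.0945]
eef_rot: [0.0, -0.053, 0.999, 0.0]
wrist_force: [0.8, 4.4, 1.3]
gripper_width: 0.0188
gripper_force: 58.5
t 4.45 fix [-22.9   0.4] 94.5 w 18.8 gf 58.5 F [0.8 4.4 1.3] tool y in fixture deg 90.0 zaxis [ 0.001  0.001 -1.   ] j [-0.19  0.66 -0.06  1.74  0.06  0.74  1.39]
shift tool [ 0.6 -0.2  1.5]
[[-0.7, 8.7], [0.2, 8.7], [1.1, 8.7], [2.0, 8.5], [2.9, 8.2], [3.7, 7.9], [4.5, 7.5], [5.2, 7.0], [5.9, 6.4], [6.6, 5.8]]
```

```bash
python3 -m inch '[{"dx":0.7,"dy":0,"dz":-8.7,"roll":0,"grip":15},{"dx":-0.2,"dy":0,"dz":-8.7,"roll":0,"grip":15},{"dx":-1.1,"dy":0,"dz":-8.7,"roll":0,"grip":15},{"dx":-2,"dy":0,"dz":-8.5,"roll":0,"grip":15},{"dx":-2.9,"dy":0,"dz":-8.2,"roll":0,"grip":15},{"dx":0,"dy":0,"dz":0,"roll":0,"grip":15}]' && python3 to.py 0 0 140
python3 - <<'E'
from h import *
from bench import manip
c=manip.capture("side");u=proj(c,[.62,.1,.12])[0].astype(int);print(u)
cv2.imwrite("pics/s3.png",cv2.resize(c["image"][u[1]-75:u[1]+75,u[0]-100:u[0]+100,::-1],None,fx=4,fy=4,interpolation=2))
E
```

```text
time: 5.2
ee_pos: [0.6289, 0.0977, 0.1389]
eef_rot: [0.004, -0.053, 0.999, 0.001]
wrist_force: [12.1, 6.6, -3.5]
gripper_width: 0.0177
gripper_force: 59.3
t 5.2 fix [-13.6   0.4] 138.9 w 17.7 gf 59.3 F [12.1  6.6 -3.5] tool y in fixture deg 90.03 zaxis [ 0.009  0.002 -1.   ] j [-0.19  0.62 -0.07  1.68  0.05  0.83  1.4 ]
shift tool [-13.7  -0.4  -1. ]
[311 187]
```

View pics/s3.png

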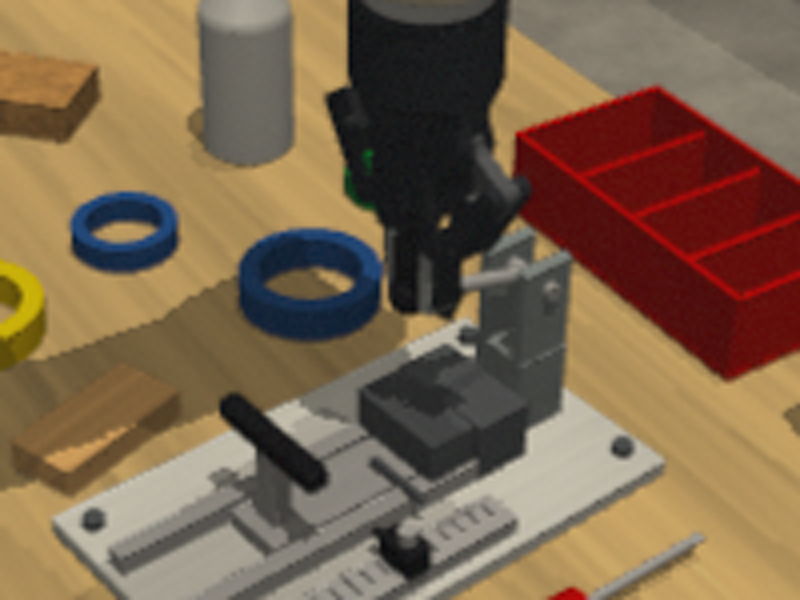

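The lever is rising with the fingers: ball between the pads at (425,280), bar rising from the hinge at (520,270). I'm continuing along the arc, with slightly more +x to relax the 12 N.

```bash
python3 -m inch '[{"dx":-6.5,"dy":0,"dz":-8.3,"roll":0,"grip":15},{"dx":-7,"dy":0,"dz":-7.8,"roll":0,"grip":15},{"dx":-7,"dy":0,"dz":-7,"roll":0,"grip":15},{"dx":-7,"dy":0,"dz":-6.3,"roll":0,"grip":15},{"dx":0,"dy":0,"dz":0,"roll":0,"grip":15}]' && python3 to.py 10 0 168
```

```text
time: 5.88
ee_pos: [0.6526, 0.0993, 0.1668]
eef_rot: [0.0, -0.053, 0.999, -0.0]
wrist_force: [-0.4, 0.7, -0.1]
gripper_width: 0.015
gripper_force: 0.0
t 5.88 fix [10.2 -0.5] 166.8 w 15.0 gf 0.0 F [-0.4  0.7 -0.1] tool y in fixture deg 89.95 zaxis [ 0.001 -0.    -1.   ] j [-0.18  0.62 -0.07  1.58  0.05  0.94  1.41]
shift tool [ 0.2  0.5 -1.2]
```

The ball slipped out (grip force 0). I'm looking to see where the lever is.

```bash
python3 - <<'E'
from h import *
from bench import manip
f=np.load("fix.npz")
c=manip.capture("side");u=[311,187]
cv2.imwrite("pics/s4.png",cv2.resize(c["image"][u[1]-75:u[1]+75,u[0]-100:u[0]+100,::-1],None,fx=4,fy=4,interpolation=2))
for n in ("side","wrist","top"):
    c=manip.capture(n);Q=cloud(c).reshape(-1,3)*1000;xy=(Q[:,:2]-f["O"])@f["R"]
    m=(abs(xy[:,1])<9)&(Q[:,2]>70)&(Q[:,2]<190)&(xy[:,0]>-60)&(xy[:,0]<40);A=np.c_[xy,Q[:,2]][m]
    o=np.argsort(A[:,0]);A=A[o];print(n,len(A));print(np.round(A[::max(1,len(A)//14)]).tolist())
E
```

```text
side 283
[[-31.0, -1.0, 138.0], [-27.0, 0.0, 136.0], [-24.0, -9.0, 137.0], [-18.0, 1.0, 141.0], [-5.0, -2.0, 125.0], [-1.0, 2.0, 110.0], [1.0, -2.0, 110.0], [2.0, -7.0, 117.0], [4.0, -4.0, 125.0], [6.0, 7.0, 175.0], [8.0, 6.0, 172.0], [11.0, -3.0, 124.0], [13.0, 8.0, 159.0], [24.0, -4.0, 116.0], [38.0, -4.0, 115.0]]
wrist 3984
[[-30.0, 0.0, 136.0], [-27.0, -7.0, 137.0], [-24.0, 2.0, 144.0], [-21.0, 6.0, 143.0], [-17.0, -8.0, 141.0], [-13.0, 4.0, 142.0], [-1.0, 8.0, 176.0], [-0.0, 8.0, 154.0], [3.0, 8.0, 187.0], [6.0, 7.0, 187.0], [10.0, 0.0, 128.0], [13.0, -9.0, 187.0], [18.0, -8.0, 173.0], [25.0, 3.0, 122.0], [40.0, -4.0, 114.0]]
top 0
[]
```

View pics/s4.png

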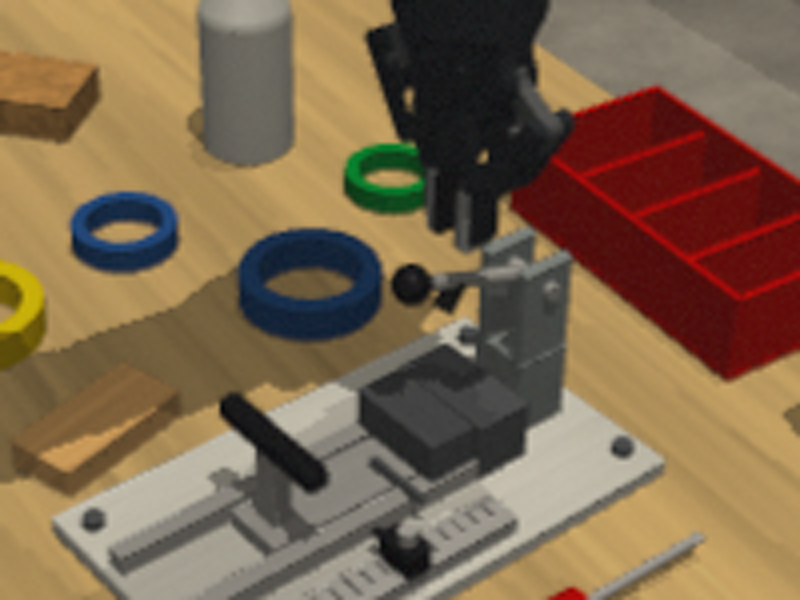

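The fingers are above and to the right of the freed ball at (410,285). The ball is at about fixture (-20, 0, 133), so the lever is ≈0.6 rad. I'll now use nearly closed fingers as a cradle on the ball's -x side and push it up along the arc.

```bash
python3 -m inch '[{"dx":0,"dy":0,"dz":-15,"roll":0,"grip":12},{"dx":20,"dy":0,"dz":-15,"roll":0,"grip":12},{"dx":25,"dy":0,"dz":0,"roll":0,"grip":12},{"dx":20,"dy":0.5,"dz":0,"roll":0,"grip":12},{"dx":0,"dy":0,"dz":20,"roll":0,"grip":12},{"dx":0,"dy":0,"dz":25,"roll":0,"grip":12},{"dx":0,"dy":0,"dz":18,"roll":0,"grip":12},{"dx":0,"dy":0,"dz":0,"roll":0,"grip":12}]' && python3 to.py -42 0 133
```

```text
time: 7.08
ee_pos: [0.587, 0.0931, 0.1333]
eef_rot: [-0.001, -0.053, 0.999, -0.0]
wrist_force: [-0.3, -0.3, 0.8]
gripper_width: 0.0122
gripper_force: 0.0
t 7.08 fix [-55.7   0.4] 133.3 w 12.2 gf 0.0 F [-0.3 -0.3  0.8] tool y in fixture deg 89.98 zaxis [-0.002 -0.    -1.   ] j [-0.19  0.58 -0.07  1.79  0.05  0.77  1.39]
shift tool [-13.7  -0.3   0.2]
```

```bash
python3 -m inch '[{"dx":-7,"dy":0,"dz":0,"roll":0,"grip":12},{"dx":-6,"dy":0,"dz":-1,"roll":0,"grip":12},{"dx":-4,"dy":0,"dz":-4,"roll":0,"grip":12},{"dx":-4,"dy":0,"dz":-6,"roll":0,"grip":12},{"dx":-4,"dy":0,"dz":-7,"roll":0,"grip":12},{"dx":0,"dy":0,"dz":0,"roll":0,"grip":12}]' && python3 to.py
cat > look.py <<'E'
from h import *
from bench import manip
f=np.load("fix.npz")
for n in ("side","top"):
    c=manip.capture(n);Q=cloud(c).reshape(-1,3)*1000;xy=(Q[:,:2]-f["O"])@f["R"]
    m=(abs(xy[:,1])<8)&(Q[:,2]>105)&(Q[:,2]<190)&(xy[:,0]>-30)&(xy[:,0]<40);A=np.c_[xy,Q[:,2]][m]
    A=A[np.argsort(A[:,0])];print(n,len(A),np.round(A[::max(1,len(A)//12)]).tolist())
E
python3 look.py
```

```text
time: 7.82
ee_pos: [0.6103, 0.0957, 0.152]
eef_rot: [-0.002, -0.053, 0.999, -0.0]
wrist_force: [-10.3, -1.7, 5.4]
gripper_width: 0.0118
gripper_force: 5.6
t 7.83 fix [-32.3   0.4] 152.0 w 11.8 gf 5.6 F [-10.3  -1.7   5.4] tool y in fixture deg 89.99 zaxis [-0.004 -0.001 -1.   ] j [-0.19  0.59 -0.07  1.71  0.05  0.85  1.4 ]
side 105 [[-12.0, -7.0, 153.0], [-0.0, -2.0, 146.0], [1.0, 2.0, 125.0], [4.0, -0.0, 143.0], [5.0, -2.0, 133.0], [7.0, -1.0, 122.0], [8.0, -2.0, 122.0], [11.0, -3.0, 128.0], [14.0, -2.0, 135.0], [19.0, -6.0, 130.0], [24.0, -3.0, 128.0], [28.0, -5.0, 122.0], [34.0, -1.0, 125.0], [40.0, -2.0, 113.0]]
top 0 []
```

Cradle push works; the bar is at about 0.55 rad above level. I'm continuing.

```bash
python3 -m inch '[{"dx":-4,"dy":0,"dz":-7,"roll":0,"grip":12},{"dx":-4,"dy":0,"dz":-6,"roll":0,"grip":12},{"dx":-4,"dy":0,"dz":-5,"roll":0,"grip":12},{"dx":-4,"dy":0,"dz":-4,"roll":0,"grip":12},{"dx":0,"dy":0,"dz":0,"roll":0,"grip":12}]' && python3 to.py -12 0 175; python3 look.py
```

```text
time: 8.55
ee_pos: [0.6278, 0.0977, 0.1745]
eef_rot: [-0.0, -0.053, 0.999, 0.0]
wrist_force: [-5.0, -0.2, 4.1]
gripper_width: 0.0119
gripper_force: 3.4
t 8.55 fix [-14.7   0.6] 174.5 w 11.9 gf 3.4 F [-5.  -0.2  4.1] tool y in fixture deg 89.98 zaxis [-0.001  0.    -1.   ] j [-0.19  0.58 -0.07  1.64  0.05  0.92  1.41]
shift tool [-2.7 -0.6 -0.5]
side 165 [[-27.0, 5.0, 179.0], [-25.0, -5.0, 169.0], [-22.0, 7.0, 179.0], [-19.0, 8.0, 182.0], [-18.0, 6.0, 168.0], [-15.0, 7.0, 173.0], [10.0, -3.0, 139.0], [12.0, -1.0, 139.0], [15.0, -3.0, 139.0], [19.0, 4.0, 144.0], [22.0, -1.0, 156.0], [27.0, -5.0, 143.0], [36.0, -1.0, 139.0]]
top 0 []
```

```bash
python3 -m inch '[{"dx":-3,"dy":0,"dz":-2,"roll":0,"grip":12},{"dx":-2,"dy":0,"dz":-1,"roll":0,"grip":12},{"dx":0,"dy":0,"dz":0,"roll":0,"grip":12}]' && python3 to.py
```

```text
time: 9.02
ee_pos: [0.6325, 0.0982, 0.1772]
eef_rot: [-0.001, -0.053, 0.999, 0.0]
wrist_force: [-6.6, -0.5, 6.3]
gripper_width: 0.012
gripper_force: 4.9
t 9.03 fix [-10.    0.6] 177.2 w 12.0 gf 4.9 F [-6.6 -0.5  6.3] tool y in fixture deg 89.99 zaxis [-0.001 -0.    -1.   ] j [-0.19  0.59 -0.07  1.62  0.05  0.93  1.41]
```

```bash
python3 -m inch '[{"dx":-3,"dy":0,"dz":0,"roll":0,"grip":12},{"dx":0,"dy":0,"dz":0,"roll":0,"grip":12}]' && python3 to.py
python3 -m inch '[{"dx":10,"dy":0,"dz":-5,"roll":0,"grip":12},{"dx":35,"dy":0,"dz":0,"roll":0,"grip":12},{"dx":45,"dy":0,"dz":0,"roll":0,"grip":30},{"dx":10,"dy":0,"dz":0,"roll":0,"grip":50},{"dx":0,"dy":0,"dz":0,"roll":0,"grip":50}]' && python3 to.py; python3 - <<'E'
from h import *
from bench import manip
f=np.load("fix.npz")
for n in ("side","wrist","top"):
    c=manip.capture(n);Q=cloud(c).reshape(-1,3)*1000;xy=(Q[:,:2]-f["O"])@f["R"];V=c["image"].max(-1).ravel()
    m=(abs(xy[:,1])<16)&(Q[:,2]>145)&(Q[:,2]<200)&(xy[:,0]>-25)&(xy[:,0]<45);A=np.c_[xy,Q[:,2]][m]
    if len(A)<20: print(n,len(A));continue
    from scipy.optimize import least_squares
    p=least_squares(lambda p:np.linalg.norm(A-p,axis=1)-11,A.mean(0),loss="soft_l1").x
    print(n,len(A),p,"lever",np.arctan2(p[2]-105,60-p[0])+.262,"r",np.hypot(p[2]-105,60-p[0]))
c=manip.capture("side");u=[311,187]
cv2.imwrite("pics/s5.png",cv2.resize(c["image"][u[1]-75:u[1]+75,u[0]-100:u[0]+100,::-1],None,fx=4,fy=4,interpolation=2))
E
```

```text
time: 9.28
ee_pos: [0.634, 0.0984, 0.1768]
eef_rot: [-0.002, -0.053, 0.999, -0.0]
wrist_force: [-12.4, -0.7, 9.3]
gripper_width: 0.0121
gripper_force: 9.2
t 9.28 fix [-8.5  0.6] 176.8 w 12.1 gf 9.2 F [-12.4  -0.7   9.3] tool y in fixture deg 89.99 zaxis [-0.005 -0.    -1.   ] j [-0.19  0.59 -0.07  1.62  0.05  0.94  1.41]
time: 9.9
ee_pos: [0.5374, 0.0879, 0.1824]
eef_rot: [0.001, -0.053, 0.999, 0.0]
wrist_force: [-0.0, 0.3, -0.3]
gripper_width: 0.0502
gripper_force: 0.0
t 9.9 fix [-105.6    0.4] 182.4 w 50.2 gf 0.0 F [-0.   0.3 -0.3] tool y in fixture deg 89.98 zaxis [ 0.002  0.    -1.   ] j [-0.2   0.45 -0.07  1.87  0.05  0.82  1.38]
side 145 [ 12.37571513  -1.13739957 169.15336027] lever 1.194208842280537 r 79.89822365578328
wrist 0
top 160 [1.07395560e+01 1.32886018e-01 1.72994004e+02] lever 1.2058276365409117 r 83.96294382225183
```

View pics/s5.png

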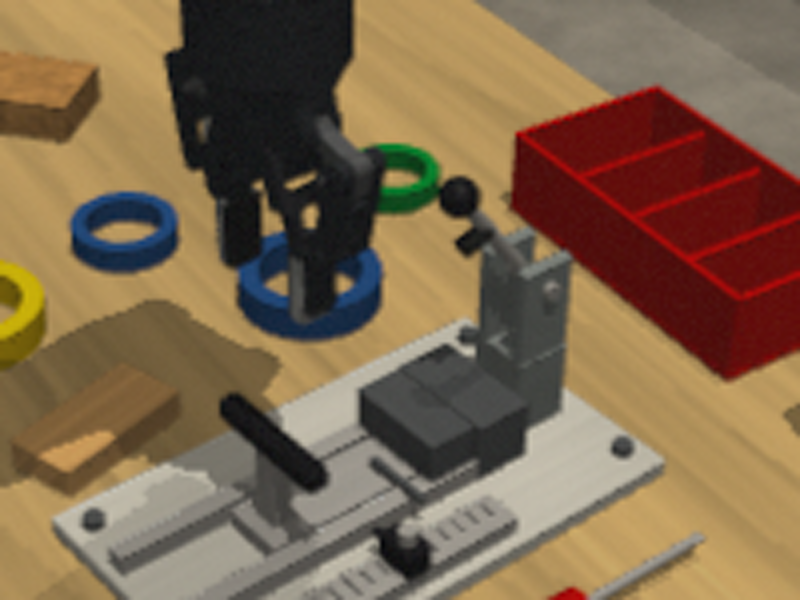

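The lever is fully up at about 1.2 rad (ball at (458,197)), with the jaw shut. I'm rolling 90° over the handle.

```bash
python3 -m inch '[{"dx":0,"dy":0,"dz":0,"roll":0.1745,"grip":60},{"dx":0,"dy":0,"dz":0,"roll":0.1745,"grip":60},{"dx":0,"dy":0,"dz":0,"roll":0.1745,"grip":60},{"dx":0,"dy":0,"dz":0,"roll":0.1745,"grip":60},{"dx":0,"dy":0,"dz":0,"roll":0.1745,"grip":60},{"dx":0,"dy":0,"dz":0,"roll":0.1745,"grip":60},{"dx":0,"dy":0,"dz":0,"roll":0.1745,"grip":60},{"dx":0,"dy":0,"dz":0,"roll":0.1745,"grip":60},{"dx":0,"dy":0,"dz":0,"roll":0.1745,"grip":60},{"dx":0,"dy":0,"dz":0,"roll":0,"grip":60}]' && python3 to.py -110 0 74
```

```text
time: 11.35
ee_pos: [0.5374, 0.0881, 0.1812]
eef_rot: [0.0, 0.668, 0.744, -0.0]
wrist_force: [-0.4, -0.7, 1.5]
gripper_width: 0.0602
gripper_force: 0.0
t 11.35 fix [-105.6    0.6] 181.2 w 60.2 gf 0.0 F [-0.4 -0.7  1.5] tool y in fixture deg 0.09 zaxis [ 0.    -0.001 -1.   ] j [-0.5   0.48  0.37  1.88 -0.23  0.82  0.1 ]
shift tool [ -0.6  -4.4 107.2]
```

```bash
python3 -m inch '[{"dx":-0.6,"dy":-4.4,"dz":15,"roll":0,"grip":60},{"dx":0,"dy":0,"dz":25,"roll":0,"grip":60},{"dx":0,"dy":0,"dz":25,"roll":0,"grip":60},{"dx":0,"dy":0,"dz":20,"roll":0,"grip":60},{"dx":0,"dy":0,"dz":14,"roll":0,"grip":60},{"dx":0,"dy":0,"dz":8,"roll":0,"grip":60},{"dx":0,"dy":0,"dz":0,"roll":0,"grip":60}]' && python3 to.py -110 0 74
python3 -m inch '[{"dx":0,"dy":0,"dz":0,"roll":0,"grip":30},{"dx":0,"dy":0,"dz":0,"roll":0,"grip":5},{"dx":0,"dy":0,"dz":0,"roll":0,"grip":5},{"dx":0,"dy":0,"dz":0,"roll":0,"grip":5},{"dx":0,"dy":0,"dz":0,"roll":0,"grip":5},{"dx":0,"dy":0,"dz":0,"roll":0,"grip":5}]' && python3 to.py -144 0 74
```

```text
time: 12.22
ee_pos: [0.5325, 0.0867, 0.0743]
eef_rot: [-0.0, 0.668, 0.744, -0.0]
wrist_force: [0.4, -0.6, 0.9]
gripper_width: 0.0599
gripper_force: 0.0
t 12.22 fix [-110.7   -0.2] 74.3 w 59.9 gf 0.0 F [ 0.4 -0.6  0.9] tool y in fixture deg 0.04 zaxis [-0. -0. -1.] j [-0.44  0.62  0.29  1.99 -0.31  0.57  0.17]
shift tool [0.2 0.7 0.3]
time: 12.98
ee_pos: [0.5333, 0.0869, 0.0751]
eef_rot: [0.001, 0.668, 0.744, 0.001]
wrist_force: [1.9, 1.1, 6.4]
gripper_width: 0.0124
gripper_force: 59.5
t 12.97 fix [-1.098e+02 -1.000e-01] 75.1 w 12.4 gf 59.5 F [1.9 1.1 6.4] tool y in fixture deg 0.01 zaxis [ 0.002  0.    -1.   ] j [-0.44  0.62  0.29  1.99 -0.31  0.57  0.17]
shift tool [  0.1 -34.2   1.1]
```

Gripped firmly (59 N). I'm pulling most of the way, then measuring pointer against clip.

```bash
python3 -m inch '[{"dx":0,"dy":-5,"dz":0,"roll":0,"grip":5},{"dx":0,"dy":-6,"dz":0,"roll":0,"grip":5},{"dx":0,"dy":-6,"dz":0,"roll":0,"grip":5},{"dx":0,"dy":-6,"dz":0,"roll":0,"grip":5},{"dx":0,"dy":-6,"dz":0,"roll":0,"grip":5},{"dx":0,"dy":-4,"dz":0,"roll":0,"grip":5},{"dx":0,"dy":0,"dz":0,"roll":0,"grip":5},{"dx":0,"dy":0,"dz":0,"roll":0,"grip":5}]' && python3 to.py -144 0 74
python3 - <<'E'
from h import *
from bench import manip
a=[]
f=np.load("fix.npz")
X=np.r_[f["O"]+f["R"]@[-79,-45],29]/1000
for n in("side","wrist","top"):
    c=manip.capture(n);np.savez(n+"6.npz",**c);u=np.clip(proj(c,X)[0].astype(int),[33,35],[606,364]);print(n,u)
    k=33
    a.append(cv2.resize(c["image"][u[1]-k:u[1]+k,u[0]-k:u[0]+k,::-1],(264,396) if 0 else (264,264),interpolation=2))
cv2.imwrite("pics/p6.png",np.hstack(a))
E
```

```text
time: 13.98
ee_pos: [0.5008, 0.0834, 0.0751]
eef_rot: [0.001, 0.668, 0.744, 0.001]
wrist_force: [4.7, 0.7, 6.4]
gripper_width: 0.0128
gripper_force: 59.5
t 13.97 fix [-142.5   -0.2] 75.1 w 12.8 gf 59.5 F [4.7 0.7 6.4] tool y in fixture deg -0.0 zaxis [ 0.003  0.    -1.   ] j [-0.45  0.59  0.28  2.08 -0.32  0.51  0.18]
shift tool [ 0.2 -1.5  1.1]
side [304 244]
wrist [424 308]
top [353 228]
```

View pics/p6.png

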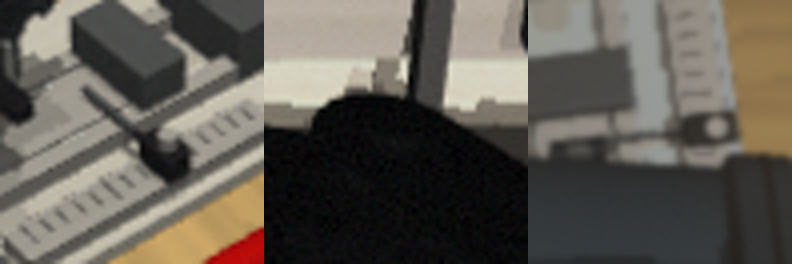

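Both side crop (pointer (88,92)→(145,130), clip tongue ≈(150,135)) and top crop (pointer and tongue along row ≈137) show pointer and tongue nearly in line. Now for numbers.

```bash
python3 - <<'E'
from h import *
f=np.load("fix.npz");O,R=f["O"],f["R"]
def P(x,y,z):
    x,y,z=np.broadcast_arrays(x,y,z); w=np.c_[O+np.c_[x,y]@R.T,z]/1000; return w
def prof(c,ys,z,x0):
    # darkest ridge along fixture x at given y (height z), sampled by remap
    g=cv2.cvtColor(c["image"],cv2.COLOR_RGB2GRAY).astype(np.float32); xs=np.arange(x0-10,x0+10.01,.25); out=[]
    for y in ys:
        uv=proj(c,P(xs,y,z)).astype(np.float32); s=cv2.remap(g,uv[:,0],uv[:,1],cv2.INTER_LINEAR)
        s=s.ravel(); w=np.clip(np.percentile(s,60)-s-8,0,None); k=np.argmin(s); w[abs(xs-xs[k])>4]=0
        out.append((y,round(float((w*xs).sum()/(w.sum()+1e-9)),1),int(s.min()),int(np.median(s))))
    return out
for n,x0 in(("top0",-79),("side0",-79),("top6",-79),("side6",-79)):
    c=np.load(n+".npz"); print(n,"clip",prof(c,[-53,-51,-49,-47,-45],26,x0))
    print("   pointer",prof(c,[-41,-38,-35,-32,-29,-26],30,-45 if "0" in n else -78))
E
```

```text
top0 clip [(-53, -78.9, 51, 70), (-51, -78.7, 55, 81), (-49, -78.5, 57, 88), (-47, -78.1, 63, 101), (-45, -78.1, 77, 121)]
   pointer [(-41, -44.9, 101, 134), (-38, -44.8, 82, 131), (-35, -44.9, 81, 130), (-32, -44.9, 83, 125), (-29, -44.9, 77, 122), (-26, -44.7, 74, 120)]
side0 clip [(-53, -79.7, 15, 34), (-51, -78.2, 16, 42), (-49, -76.9, 20, 51), (-47, -75.8, 20, 78), (-45, -74.6, 23, 87)]
   pointer [(-41, -47.1, 53, 71), (-38, -47.1, 48, 76), (-35, -46.4, 52, 111), (-32, -46.0, 52, 120), (-29, -45.8, 50, 118), (-26, -45.4, 51, 107)]
top6 clip [(-53, -78.8, 52, 75), (-51, -78.7, 57, 88), (-49, -78.4, 60, 97), (-47, -78.1, 66, 111), (-45, -78.0, 81, 134)]
   pointer [(-41, -77.6, 94, 147), (-38, -77.4, 92, 146), (-35, -77.2, 92, 141), (-32, -77.5, 83, 138), (-29, -77.6, 79, 133), (-26, -77.4, 83, 131)]
side6 clip [(-53, -79.5, 15, 40), (-51, -78.2, 17, 47), (-49, -76.8, 19, 55), (-47, -75.5, 22, 87), (-45, -71.4, 27, 96)]
   pointer [(-41, -78.7, 49, 76), (-38, -79.0, 51, 91), (-35, -78.6, 61, 128), (-32, -78.7, 59, 138), (-29, -78.6, 61, 138), (-26, -78.5, 56, 117)]
```

Pointer is at -77.5 and clip at about -78.4, so I'll add about 0.8 mm and settle.

```bash
python3 -m inch '[{"dx":0,"dy":-0.8,"dz":0,"roll":0,"grip":5},{"dx":0,"dy":0,"dz":0,"roll":0,"grip":5},{"dx":0,"dy":0,"dz":0,"roll":0,"grip":5},{"dx":0,"dy":0,"dz":0,"roll":0,"grip":5},{"dx":0,"dy":0,"dz":0,"roll":0,"grip":5},{"dx":0,"dy":0,"dz":0,"roll":0,"grip":5}]' && python3 to.py && python3 - <<'E'
from h import *
from bench import manip
f=np.load("fix.npz");O,R=f["O"],f["R"]
c=manip.capture("top");g=cv2.cvtColor(c["image"],cv2.COLOR_RGB2GRAY).astype(np.float32)
for y,z in((-49,26),(-47,26),(-38,30),(-32,30)):
    xs=np.arange(-88,-68,.25);uv=proj(c,np.c_[O+np.c_[xs,xs*0+y]@R.T,xs*0+z]/1000).astype(np.float32)
    s=cv2.remap(g,uv[:,0],uv[:,1],1).ravel();w=np.clip(np.percentile(s,60)-s-8,0,None);w[abs(xs-xs[s.argmin()])>4]=0
    print(y,round(float((w*xs).sum()/w.sum()),1))
Q=cloud(c).reshape(-1,3)*1000;xy=(Q[:,:2]-O)@R;m=(abs(xy[:,1])<16)&(Q[:,2]>145)&(Q[:,2]<200)&(xy[:,0]>-20)&(xy[:,0]<45);print("ball",m.sum(),np.median(np.c_[xy,Q[:,2]][m],0))
E
```

```text
time: 14.88
ee_pos: [0.5002, 0.0833, 0.0751]
eef_rot: [0.001, 0.668, 0.744, 0.001]
wrist_force: [5.9, 0.0, 6.2]
gripper_width: 0.0127
gripper_force: 59.5
t 14.88 fix [-143.1   -0.2] 75.1 w 12.7 gf 59.5 F [5.9 0.  6.2] tool y in fixture deg -0.0 zaxis [ 0.003  0.    -1.   ] j [-0.45  0.59  0.28  2.08 -0.32  0.51  0.18]
-49 -78.5
-47 -78.1
-38 -78.1
-32 -78.0
ball 162 [1.04040306e+01 1.43218375e-01 1.80301894e+02]
```

Pointer and clip now agree to within 0.5 mm, the lever is up and the grip is steady. Handing in.

```bash
python3 -c "
from bench import manip
print(manip.close_job())"
```

```text
the job is handed in; nothing more can be done
None
```

I raised the lever fully (about 1.2 rad), pulled the jaw out to within about 0.5 mm of the clip's tongue and handed the job in at about 15 s with the handle still gripped; the offcut, screwdriver and tape were not touched on purpose (not re-measured), and no verdict came back.

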